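Set the scrap board's chute over the hanging waste caddy

ROBOT

A 6-joint arm with a two-finger parallel gripper is mounted at the origin on a cart in front of the work surface, level with it; the furniture and walls round the work are solid. World frame = base frame: x ahead of the robot, y to its left, z up, the work surface at z = 0. Lengths are in m, angles in degrees, forces in N, time in s.
With the tool pointing down it reaches from about 0.225 to 0.875 m from the base axis. Payload 3.4 kg.
Tool frame: the origin (TCP) lies at the very end of the fingers, on their centre line; the grasp point (between the pads) lies 19 mm behind it; z points along the fingers, y is the line along which they close (so a half turn about z gives the same grasp; the last joint's range is limited). The gripper opens to 85 mm and grips with 20 to 120 N. Pads are 22 mm wide; open, the fingers measure 114 mm over their backs; the gripper's body (76 mm by 85 mm) begins 54 mm behind the grasp point. The pads swing forward as they close: fully open they stand 13 mm farther back than shut.
Start: joints at [62.223, 15.808, 86.224, -0, 77.962, -6.933], TCP at [0.205, 0.537, 0.204] pointing down, gripper open.
Joint ranges: [-165.64, 165.64], [-43.16, 119.46], [12.63, 154.43], [-67.54, 247.53], [6.08, 155.33], [-154.97, 154.97]. Speed limits (degrees/s): [147.25, 147.25, 180, 180, 180, 180].

INTERFACE

Orientations are given as a 3x3 rotation matrix whose columns are the frame's x, y, z axes.
In Python, from workcell import readout, read_camera, ticket, boxes_of, tip_of gives the robot as it stands. The module is installed in compiled form; this text tells all that it offers.
- The arm moves only by the tool arm_command, never from a script. Its argument "increments" is a list of rows, each a list of 3 entries, a list of its own where there are three numbers: the opening, from 0 (shut) to 1 (fully open), then the shift along the world's x, y, z in m, then the turn about the world's z in degrees. In form: [[claw, [dx, dy, dz], roll], ...]. A call has 1 to 20 rows; each row is the pose to reach, as a shift and turn from the pose commanded when the call began; what a row does not reach only later rows make up. A row lasts 1/12 s, in which the tool goes at most 41.7 mm and 7.16 degrees, less where a joint would pass 70% of its speed; a pose out of reach is approached as far as the arm can. A call with a gripper value outside its range is refused whole. The fingers move at their own pace and stop on an object; "squeeze" is the grip in N (left out, the last holds). Time passes only in rows, so rows that repeat a pose let the fingers close. It gives the time, the measured TCP pose, the force, the opening and the grip force at its end, in the units of the state.
- readout.observe(): the state, without advancing time (a new reading comes with each control period).
- read_camera(name): name is "side" or "top" or "wrist"; returns a dict with "color" (480x640x3 uint8, red, green, blue), "intrinsics" (3x3 intrinsics, pixels), "xyz" and "orientation" of the camera in the world. Camera axes: x right, y up, looking along -z (the intrinsics and any distortion apply to the point x, -y, -z); pixel columns grow to the right and rows downward; lengths in m; the calibration is good to about 2 mm. A picture is of the moment at which its call begins. There is no depth.
- ticket.finish_job(): hands the job in; it is judged then, once.
Trained networks look in a picture, given as the dict that the camera call returned (one of the last four; its "shot" number tells which), for a name from the list of things; names that differ only in an ending like _2 or _b are one class to them, and where a whole thing is asked for, a point or a joint stands for the part that bears it (a point fixed in the world has none). Each returns a list of dicts, best first, with "score" (0 to 1); they miss things now and then, are a little off and sometimes report something else, mostly with a low value. They report only what shows in the picture. A call takes as long as a camera call. They do not tell look-alikes from the thing itself.
- boxes_of(label, picture): "at" ([column, row] in pixels, amid what is visible of it).
- tip_of(label, picture): "at" ([column, row] in pixels: a listed point, or the origin of a listed thing).
The state is a dict: "time": time; "joint_pos": joint angles; "dq": joint speeds; "joint_efforts": joint torques, N m; "tcp_pos": TCP position; "eef_rot": TCP orientation; "wrist_force": force on the tool from outside, world axes, zero at the start; "torque": the same for the moment, N m; "opening": finger opening in m; "grip_force": force on a finger pad.
Only numpy, scipy, OpenCV 4.12 (cv2) and the standard library are available. Lean on these libraries where they do the work, as an engineer would, in place of code of your own. Each camera call takes 0.05 s, during which the arm holds its last target. There are 200 camera calls.

TASK

Set up the bamboo scrap board over the food-waste caddy that hangs below the worktop's front edge. One thing, either the tin or the roll of tape, stands in the board's way: first push it along the worktop to the left, as the robot faces it, until it is clear of the place the board will take in front of the caddy, and leave it there; then push the board left and out over the edge until its chute opening lies wholly over the caddy's open mouth, no part of it over the worktop, with the board square to the edge. Use only the fingertips or the outside of the fingers, grasp and lift nothing, and leave everything else where it stands.

Things in the scene. Friction and masses are not known exactly. Their poses are not given: they have to be found in the camera images.
- scrap_board: Loose bamboo board lying flat, 240 (its x) x 300 (its y) x 12 mm thick, 0.45 to 0.8 kg, corners rounded 16 mm. Origin: centre of its underside. At yaw 0 its -x side, with the chute, faces the robot. Slides flat under a push of 3 to 10 N on an edge; pushed by two fingertips side by side, its edge turns parallel to the line of the fingertips.
- chute (a point): Centre of the board's chute, a rectangular through-opening 66 mm (board x) x 150 mm (board y), at board x = -69 mm, y = 0, z = 12 mm (top face). An 18 mm wide bar of the board lies in front of it.
- chute_back_left (a point): Corner of the chute opening at board x = -36 mm, y = +75 mm, top face (the side away from the robot; rounded 12 mm, this is the square corner).
- chute_back_right (a point): Corner of the chute opening at board x = -36 mm, y = -75 mm.
- caddy_line (a point): Point on the worktop's top, 100 mm behind (+x) its straight front edge (world x = 0.325, along y), in line with the middle of the waste caddy: a fixed grey open bin 120 x 200 x 165 mm hung on a cabinet door, rim 46 mm below the worktop's top. Seen from above its open mouth reaches from the edge 96 mm towards the robot (-x), and 96 mm to each side of this point (y). Axes as the world's.
- tin: Food tin, upright cylinder 75 mm across, 58 mm high, 0.26 kg. Origin: centre of its underside. Of tin and roll of tape, the one with the lower y stands to the left of the board in its way; the other stands far left, out of the way. The tin is clear when its centre is at least 190 mm to the left (+y) of caddy_line (half the board plus half the tin).
- tape: Roll of beige masking tape lying flat (a second one, part of the room, lies farther left at y = 0.8), 104 x 102 mm across, 25 mm high, 0.05 kg. Origin: centre of its underside. See the tin; the roll is clear when its centre is at least 205 mm to the left (+y) of caddy_line.
- pepper_mill: Dark wooden pepper mill, 58 mm across, 170 mm high, standing at the back left: bystander.
- fork: Table fork, 205 mm long, lying at the left near the edge: bystander.
- teaspoon: Teaspoon, 130 mm long, lying beside the fork: bystander.
Things that resemble listed ones, but are neither listed nor needed, are in the scene too. What is shaped like the tin but turquoise is not meant.

How it is judged:
By the outcome, as a careful person would: the job done as asked, in the order asked, and still so for the second after the job is handed in, with the robot touching nothing.
It also fails if it takes over 70 s, if anything falls off the work surface, if the arm or the gripper's body presses on something with over 40 N, if the wrist force passes 120 N, or if a joint passes its speed limit or range.

## Working session

There is one attempt and no reset: what is moved stays moved. The work goes in short steps, Python scripts to look and compute and a tool call to move; the robot and the scene stay as the last step left them, time stands still between calls to the robot, and variables do not carry over. Pictures are saved under pics/ and viewed, at most 10 in all, crops included, and the job is handed in when it is done.

Besides the shell and the picture viewer there is one more tool, called after "Emit:" as a command line: name --argument value ..., lists and objects as JSON in quotes. arm_command: Moves the arm, as the interface text tells. Its arguments: {"type":"object","properties":{"increments":{"type":"array","items":{"type":"array"}},"squeeze":{"type":"number"}},"required":["increments"]}

```bash
mkdir -p pics
cat > h.py <<'E'
import numpy as np, cv2
from workcell import readout, read_camera, ticket, boxes_of, tip_of
def ray(p,uv):
    K=p["intrinsics"];d=np.linalg.inv(np.array(K))@[uv[0],uv[1],1.]
    return np.array(p["orientation"])@np.array([d[0],-d[1],-d[2]])
def onz(p,uv,z):
    r=ray(p,uv);c=np.array(p["xyz"]);return (c+r*(z-c[2])/r[2]).round(4)
def proj(p,X):
    v=np.array(p["orientation"]).T@(np.array(X)-np.array(p["xyz"]));v=np.array([v[0],-v[1],-v[2]])
    q=np.array(p["intrinsics"])@v;return q[:2]/q[2]
def save(p,n):cv2.imwrite(f"pics/{n}.png",p["color"][:,:,::-1])
E
python3 - <<'E'
from h import *
for c in("top","side"):
    p=read_camera(c);save(p,c+"0");print(c,p["xyz"],{k for k in p})
    for l,z in(("scrap_board",0),("chute",.012),("chute_back_left",.012),("chute_back_right",.012),("caddy_line",0),("tin",0),("tape",0),("pepper_mill",0),("fork",0),("teaspoon",0)):
        for d in tip_of(l,p)[:3]:print(l,np.round(d["at"]),round(d["score"],2),onz(p,d["at"],z))
print(readout.observe())
E
```

```text
top [0.41791584 0.21766058 1.36260709] {'intrinsics', 'color', 'orientation', 'shot', 'xyz'}
scrap_board [445. 244.] 0.69 [ 0.4915 -0.0717  0.    ]
chute [445. 269.] 0.96 [ 0.4295 -0.0663  0.012 ]
chute_back_left [417. 254.] 0.59 [0.4675 0.0006 0.012 ]
chute_back_right [477. 262.] 0.92 [ 0.4485 -0.1469  0.012 ]
tin [141. 265.] 0.84 [0.4421 0.6878 0.    ]
tin [314. 242.] 0.68 [0.4978 0.255  0.    ]
tape [224. 218.] 0.85 [0.5594 0.4813 0.    ]
pepper_mill [303. 181.] 0.63 [0.6524 0.2821 0.    ]
fork [214. 275.] 0.76 [0.416 0.506 0.   ]
teaspoon [199. 272.] 0.52 [0.4251 0.5432 0.    ]
side [ 0.13664115 -1.31421745  0.6625534 ] {'intrinsics', 'color', 'orientation', 'shot', 'xyz'}
scrap_board [336. 312.] 0.9 [ 0.4799 -0.0934  0.    ]
chute [315. 306.] 0.92 [ 0.4344 -0.0757  0.012 ]
chute_back_left [322. 291.] 0.7 [ 0.4714 -0.0015  0.012 ]
chute_back_right [326. 320.] 0.71 [ 0.4405 -0.1473  0.012 ]
caddy_line [314. 258.] 0.42 [ 0.5088  0.2369 -0.    ]
tin [264. 215.] 0.8 [0.44   0.6439 0.    ]
tin [312. 256.] 0.57 [ 0.5075  0.2479 -0.    ]
tape [307. 230.] 0.78 [0.5438 0.4583 0.    ]
pepp
[... 190 characters left out ...]
-04,
        7.79621479e+01, -6.93377553e+00]), 'dq': array([-0.02722172,  0.02321861, -0.0556504 ,  0.07369048, -0.03878375,
       -0.07604564]), 'joint_efforts': array([-2.16672934e-04, -4.16684532e+01, -2.46097773e+01, -2.39303063e-04,
        5.27224274e-04, -5.57151605e-07]), 'tcp_pos': array([0.20464608, 0.53740475, 0.20435307]), 'eef_rot': array([[-9.34547678e-01,  3.55837931e-01,  7.13640254e-05],
       [ 3.55837938e-01,  9.34547669e-01,  1.31267715e-04],
       [-1.99830516e-05,  1.48069965e-04, -9.99999989e-01]]), 'wrist_force': array([-0.40768984, -0.12425591, -0.31601774]), 'torque': array([0.04446608, 0.05864742, 0.06048863]), 'grip_force': 0.0, 'opening': 0.08535495640035118}
```

View pics/top0.png

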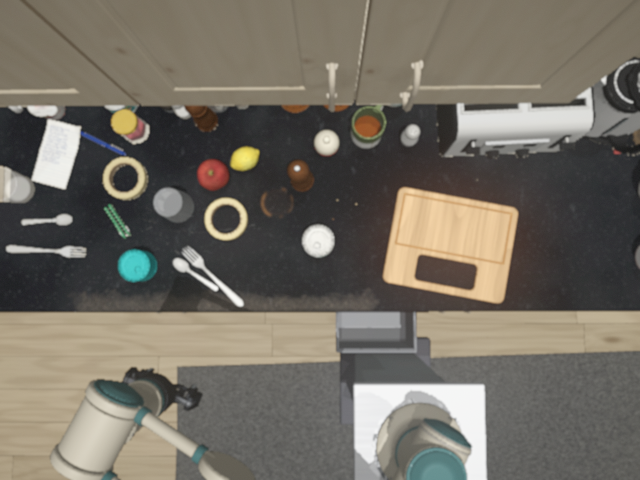

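View pics/side0.png

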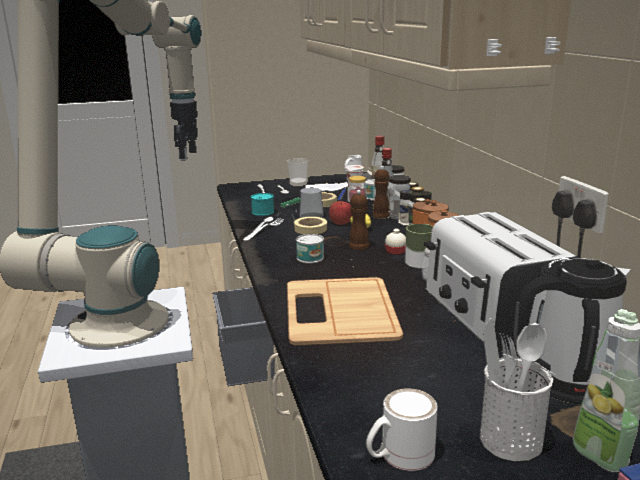

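The top picture shows the board at (450,245), and its chute at (446,272). The caddy's mouth is at about (376,330). The white-topped tin with a printed label at (318,240) is in the way.

- **Look-alikes for the tin:** the turquoise tin (138,265), the grey cup (173,204) and the white jar (326,142).
- **Tape:** the listed roll is at (226,219), and the room's second roll is at (125,178).
- **Bystanders:** fork (214,275), teaspoon (195,273), mill (300,175).

I choose the tin at (318,240) and will check it in a close crop.

Run:
```python
from h import *
p=read_camera("top")
a=p["color"][180:360,290:530,::-1]
cv2.imwrite("pics/crop1.png",cv2.resize(a,None,fx=3,fy=3,interpolation=cv2.INTER_CUBIC))
im=p["color"].astype(int)
m=((im[:,:,0]>120)&(im[:,:,0]-im[:,:,2]>40)).astype(np.uint8);m[:180]=0;m[308:]=0;m[:,:370]=0;m[:,530:]=0
c=max(cv2.findContours(m,cv2.RETR_EXTERNAL,cv2.CHAIN_APPROX_NONE)[0],key=cv2.contourArea)[:,0]
P=np.array([onz(p,x,.012)[:2] for x in c],np.float32)
r=cv2.minAreaRect(P*1000);print("board rect",r,cv2.boxPoints(r).round())
# tin top: bright whites
t=((im.min(2)>120)).astype(np.uint8);t[:215]=0;t[265:]=0;t[:,:295]=0;t[:,345:]=0
ys,xs=np.nonzero(t);print("tin top",xs.min(),xs.max(),ys.min(),ys.max(),onz(p,((xs.min()+xs.max())/2,(ys.min()+ys.max())/2),.058))
for y in (-.046,):
  for uv in((337,312),(416,312),(337,350),(416,350),(343,320),(409,320)):print(uv,onz(p,uv,y))
print(im[325,325:430].sum(1))
print(im[300:360,376].sum(1), "edge x row", proj(p,[.325,.15,0]))
```

```text
board rect ((491.20562744140625, -81.17765808105469), (304.06488037109375, 244.58963012695312), 79.13676452636719) [[ 342. -207.]
 [ 583. -254.]
 [ 640.   45.]
 [ 400.   91.]]
tin top 302 334 225 257 [0.4975 0.2444 0.058 ]
(337, 312) [ 0.3217  0.1981 -0.046 ]
(416, 312) [ 0.3216 -0.0035 -0.046 ]
(337, 350) [ 0.2257  0.1985 -0.046 ]
(416, 350) [ 0.2257 -0.0022 -0.046 ]
(343, 320) [ 0.3014  0.1829 -0.046 ]
(409, 320) [ 0.3013  0.0146 -0.046 ]
[476 478 479 476 480 482 486 485 485 481 461 447 458 463 457 461 477 495
 505 505 505 507 505 508 507 507 507 507 508 505 506 505 508 506 505 507
 505 505 505 508 508 505 502 501 501 500 501 503 506 505 504 503 502 504
 504 501 501 503 503 501 504 502 504 502 504 504 504 502 503 502 501 498
 501 502 490 438 353 306 305 290 259 226 217 221 215 219 212 249 344 428
 438 431 465 483 483 483 483 482 481 482 483 482 484 485 484]
[239 252 252 240 226 215 209 197 194 179 195 292 415 484 502 500 500 496
 500 496 495 496 498 498 498 503 509 481 407 364 365 363 365 367 368 366
 365 362 350 327 299 263 241 229 233 227 228 260 335 398 434 447 403 297
 236 250 256 248 246 249] edge x row [356.70973032 311.93410099]
```

View pics/crop1.png

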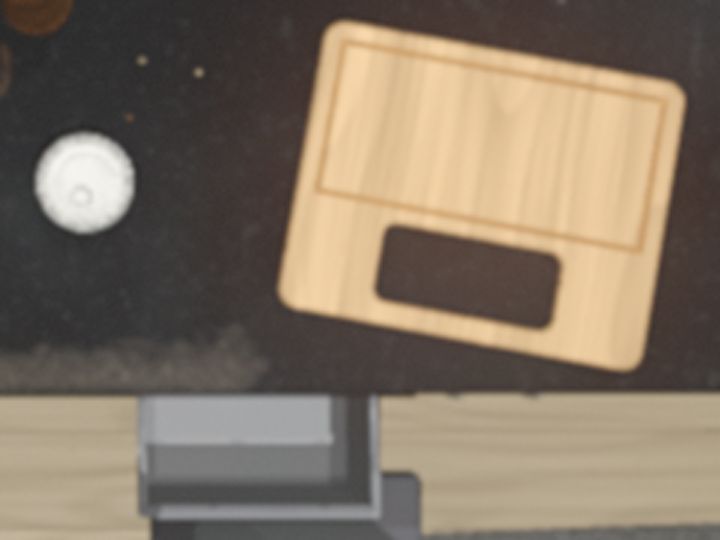

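The crop confirms the choice. It shows the white-topped tin at crop (85,183), the board with chute at crop (468,277), and the caddy rim at crop columns 138 to 380.

| Thing | Position (m) |
|---|---|
| Caddy middle | y ≈ 0.098 |
| Tin | (0.498, 0.245) |
| Board centre | (0.491, -0.081), yaw ≈ -11° |
| Board target | (0.347, 0.098), yaw 0 |

The sizes agree with those given, so I move to the tin's right side.

Emit:
arm_command --increments '[[0.45, [0.293, -0.377, 0.0], -69.1], [0.45, [0.293, -0.377, 0.0], -69.1], [0.45, [0.293, -0.377, 0.0], -69.1], [0.45, [0.293, -0.377, 0.0], -69.1], [0.45, [0.293, -0.377, 0.0], -69.1], [0.45, [0.293, -0.377, 0.0], -69.1], [0.45, [0.293, -0.377, 0.0], -69.1], [0.45, [0.293, -0.377, 0.0], -69.1], [0.45, [0.293, -0.377, 0.0], -69.1], [0.45, [0.293, -0.377, 0.0], -69.1], [0.45, [0.293, -0.377, 0.0], -69.1], [0.45, [0.293, -0.377, 0.0], -69.1], [0.45, [0.293, -0.377, 0.0], -69.1], [0.45, [0.293, -0.377, -0.04], -69.1], [0.45, [0.293, -0.377, -0.08], -69.1], [0.45, [0.293, -0.377, -0.1], -69.1]]'

```text
time: 2.48
tcp_pos: [0.4945, 0.1604, 0.1009]
eef_rot: [[-0.001, 1.0, -0.006], [1.0, 0.001, -0.0], [-0.0, -0.006, -1.0]]
wrist_force: [-0.5, -0.3, -1.1]
opening: 0.0384
grip_force: 0.0
```

Emit:
arm_command --increments '[[0.45, [0, 0, -0.04], 0], [0.45, [0, 0, -0.08], 0], [0.45, [0, 0, -0.09], 0], [0.45, [0, 0, -0.09], 0]]'

```text
time: 2.82
tcp_pos: [0.4943, 0.1605, 0.0117]
eef_rot: [[-0.002, 1.0, -0.008], [1.0, 0.001, -0.001], [-0.001, -0.008, -1.0]]
wrist_force: [-0.5, 0.2, 0.8]
opening: 0.0387
grip_force: 0.0
```

Run:
```python
from h import *
p=read_camera("side");save(p,"side1")
a=p["color"][150:350,230:480,::-1]
cv2.imwrite("pics/crop2.png",cv2.resize(a,None,fx=3,fy=3,interpolation=cv2.INTER_CUBIC))
s=readout.observe();print(s["tcp_pos"],s["wrist_force"],s["joint_pos"])
```

```text
[0.49672928 0.1608356  0.01393358] [ 0.39623354 -0.7996359  -0.09582675] [1.02938659e+01 2.17866608e+01 1.08040504e+02 1.57555979e-02
 5.03120300e+01 1.01958810e+01]
```

View pics/crop2.png

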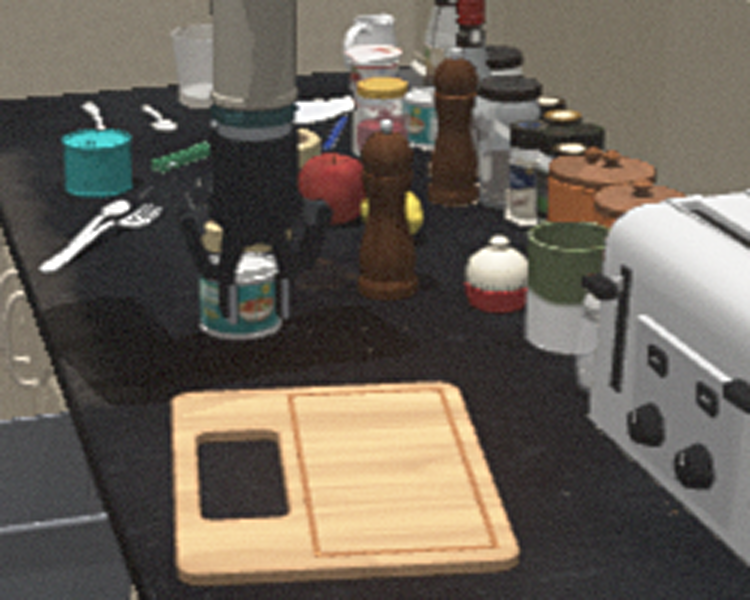

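The crop shows both fingertips at (235,305) and (285,300), standing on the near side of the tin at (240,290) and straddling its middle. The board is still untouched. I push left slowly, then back off.

Emit:
arm_command --increments '[[0.45, [0, 0.015, 0], 0], [0.45, [0, 0.028, 0], 0], [0.45, [0, 0.036, 0], 0], [0.45, [0, 0.044, 0], 0], [0.45, [0, 0.053, 0], 0], [0.45, [0, 0.062, 0], 0], [0.45, [0, 0.071, 0], 0], [0.45, [0, 0.08, 0], 0], [0.45, [0, 0.089, 0], 0], [0.45, [0, 0.098, 0], 0], [0.45, [0, 0.106, 0], 0], [0.45, [0, 0.113, 0], 0], [0.45, [0, 0.118, 0], 0], [0.45, [0, 0.121, 0], 0], [0.45, [0, 0.123, 0], 0], [0.45, [0, 0.123, 0], 0]]'

```text
time: 4.2
tcp_pos: [0.4974, 0.2839, 0.0142]
eef_rot: [[-0.001, 1.0, -0.0], [1.0, 0.001, 0.001], [0.001, -0.0, -1.0]]
wrist_force: [-0.3, -1.0, 0.4]
opening: 0.0382
grip_force: 0.7
```

Emit:
arm_command --increments '[[0.45, [0, -0.01, 0], 0], [0.45, [0, -0.035, 0], 0], [0.45, [0, -0.06, 0], 0], [0.45, [0, -0.06, 0.04], 0], [0.45, [0, -0.06, 0.08], 0], [0.45, [0, -0.06, 0.12], 0], [1, [0, -0.09, 0.14], 0], [1, [0, -0.13, 0.14], 0], [1, [0, -0.17, 0.14], 0], [1, [0, -0.21, 0.14], 0], [1, [0, -0.25, 0.14], 0], [1, [0, -0.29, 0.14], 0], [1, [0, -0.33, 0.14], 0], [1, [0, -0.37, 0.14], 0], [1, [0, -0.41, 0.14], 0], [1, [0, -0.45, 0.14], 0], [1, [0, -0.49, 0.14], 0], [1, [0, -0.53, 0.14], 0], [1, [0, -0.56, 0.14], 0], [1, [0, -0.56, 0.14], 0]]'

```text
time: 5.87
tcp_pos: [0.4975, -0.2834, 0.1538]
eef_rot: [[0.005, 1.0, 0.001], [1.0, -0.005, -0.004], [-0.004, 0.001, -1.0]]
wrist_force: [0.4, 0.5, -0.0]
opening: 0.0855
grip_force: 0.0
```

Run:
```python
from h import *
p=read_camera("top");save(p,"top2")
im=p["color"].astype(int)
m=((im[:,:,0]>120)&(im[:,:,0]-im[:,:,2]>40)).astype(np.uint8);m[:180]=0;m[308:]=0;m[:,:370]=0;m[:,530:]=0
c=max(cv2.findContours(m,cv2.RETR_EXTERNAL,cv2.CHAIN_APPROX_NONE)[0],key=cv2.contourArea)[:,0]
P=np.array([onz(p,x,.012)[:2] for x in c],np.float32)
r=cv2.minAreaRect(P*1000);print("board",r)
for d in tip_of("tin",p)[:3]:print(d,onz(p,d["at"],0))
for d in boxes_of("tin",p)[:3]:print(d,onz(p,d["at"],.058))
s=readout.observe();print(s["tcp_pos"],s["wrist_force"],s["opening"])
```

```text
board ((491.34417724609375, -81.04541015625), (304.09356689453125, 244.67269897460938), 78.9886703491211)
{'at': [283.0, 244.7], 'score': 0.71} [0.492  0.3331 0.    ]
{'at': [143.1, 264.0], 'score': 0.56} [0.4446 0.6836 0.    ]
{'at': [139.2, 265.7], 'score': 0.91} [0.4394 0.6731 0.058 ]
{'at': [283.2, 242.6], 'score': 0.72} [0.4939 0.3277 0.058 ]
{'at': [455.2, 240.3], 'score': 0.47} [ 0.4983 -0.0829  0.058 ]
[ 0.49678568 -0.27623355  0.15368829] [-0.19302873  0.0476436   0.60493835] 0.0853378423704074
```

View pics/top2.png

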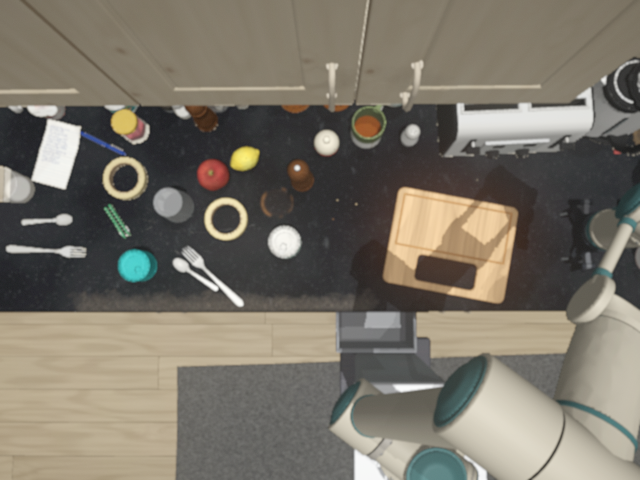

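The top picture shows the tin at (284,242), y ≈ 0.328, so it is clear (0.288 needed). The board at (450,245) hasn't moved, and the open gripper is to its right at (580,235). Next I lower beside the board's right edge.

Emit:
arm_command --increments '[[1, [-0.005, -0.005, -0.04], 0], [1, [-0.005, -0.005, -0.08], 0], [1, [-0.005, -0.005, -0.12], 0], [1, [-0.005, -0.005, -0.147], 0], [1, [-0.005, -0.005, -0.149], 0], [1, [-0.005, -0.005, -0.149], 0]]'

```text
time: 6.52
tcp_pos: [0.4916, -0.2793, 0.0043]
eef_rot: [[-0.002, 1.0, -0.003], [1.0, 0.002, 0.003], [0.003, -0.003, -1.0]]
wrist_force: [-0.4, -0.5, 0.0]
opening: 0.0852
grip_force: 0.0
```

Emit:
arm_command --increments '[[1, [0, 0, -0.002], 0], [1, [0, 0, -0.003], 0], [1, [0, 0, -0.003], 0]]'

```text
time: 6.77
tcp_pos: [0.494, -0.2822, 0.0043]
eef_rot: [[-0.001, 1.0, 0.003], [1.0, 0.001, -0.002], [-0.002, 0.003, -1.0]]
wrist_force: [-0.1, -0.4, -0.1]
opening: 0.0856
grip_force: 0.0
```

Run:
```python
from h import *
p=read_camera("side")
print(proj(p,[.49,-.28,0]))
a=p["color"][270:450,230:480,::-1]
cv2.imwrite("pics/crop3.png",cv2.resize(a,None,fx=3,fy=3,interpolation=cv2.INTER_CUBIC))
s=readout.observe();print(s["tcp_pos"],s["wrist_force"],s["joint_pos"].round(1))
```

```text
[366.43666747 352.62808371]
[ 0.49379645 -0.28219336  0.00411967] [-0.9925123  -0.12401671  0.0240393 ] [-36.8  25.5 103.    0.   51.3 -36.8]
```

View pics/crop3.png

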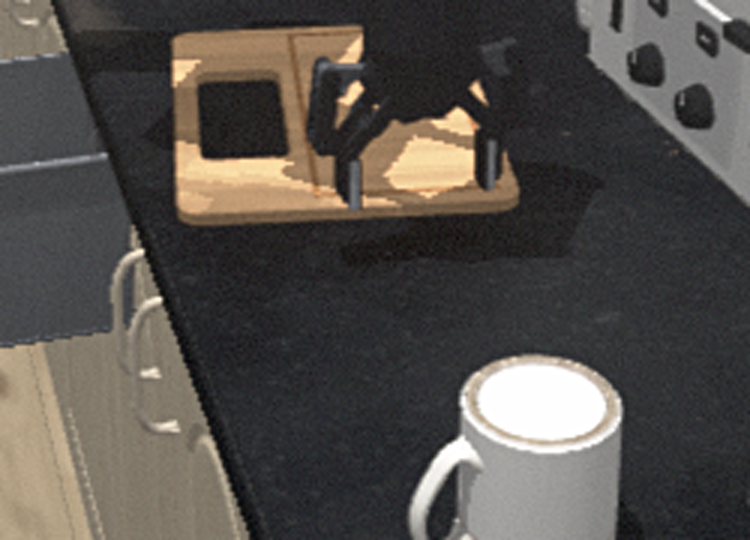

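The crop shows the open tips at (355,205) and (490,188), in front of the board's near edge. They are well above where the TCP itself projects, about (409,248), so the 13 mm set-back of the open pads is real. I lower about 9 mm more and watch the force.

Emit:
arm_command --increments '[[1, [0, 0, -0.003], 0], [1, [0, 0, -0.006], 0], [1, [0, 0, -0.009], 0], [1, [0, 0, -0.009], 0]]'

```text
time: 7.15
tcp_pos: [0.4921, -0.2813, -0.0073]
eef_rot: [[-0.001, 1.0, -0.001], [1.0, 0.001, 0.001], [0.001, -0.001, -1.0]]
wrist_force: [0.4, -0.4, -0.3]
opening: 0.0853
grip_force: 0.0
```

Emit:
arm_command --increments '[[1, [0, 0.008, 0], 0], [1, [0, 0.014, 0], 0], [1, [0, 0.019, 0], 0], [1, [0, 0.024, 0], 0], [1, [0, 0.029, 0], 0], [1, [0, 0.035, 0], 0], [1, [0, 0.041, 0], 0], [1, [0, 0.047, 0], 0], [1, [0, 0.053, 0], 0], [1, [0, 0.059, 0], 0], [1, [0, 0.065, 0], 0], [1, [0, 0.071, 0], 0], [1, [0, 0.077, 0], 0], [1, [0, 0.083, 0], 0], [1, [0, 0.089, 0], 0], [1, [0, 0.095, 0], 0], [1, [0, 0.1, 0], 0], [1, [0, 0.1, 0], 0]]'

```text
time: 8.65
tcp_pos: [0.4923, -0.1804, -0.0067]
eef_rot: [[-0.002, 1.0, -0.0], [1.0, 0.002, 0.001], [0.001, -0.0, -1.0]]
wrist_force: [-0.1, -0.2, -0.3]
opening: 0.0853
grip_force: 0.0
```

```bash
cat >> h.py <<'E'
def board(p):
    im=p["color"].astype(int)
    m=((im[:,:,0]>90)&(im[:,:,0]-im[:,:,2]>35)).astype(np.uint8);m[:170]=0;m[345:]=0;m[:,:320]=0;m[:,530:]=0
    m=cv2.morphologyEx(m,cv2.MORPH_OPEN,np.ones((3,3),np.uint8))
    c=max(cv2.findContours(m,cv2.RETR_EXTERNAL,cv2.CHAIN_APPROX_NONE)[0],key=cv2.contourArea)[:,0]
    r=cv2.minAreaRect(np.array([onz(p,x,.012)[:2] for x in c],np.float32)*1000)
    print("rect",np.round(r[0],1),np.round(r[1],1),round(r[2],2))
    for l in("chute","chute_back_left","chute_back_right"):
        for d in tip_of(l,p)[:1]:print(l,np.round(d["at"]),round(d["score"],2),onz(p,d["at"],.012))
E
python3 - <<'E'
from h import *
p=read_camera("top");save(p,"top3");board(p)
s=readout.observe();print(s["tcp_pos"],s["wrist_force"])
E
```

```text
rect [491.7 -80.5] [304.4 245.9] 79.23
chute [446. 274.] 0.73 [ 0.4194 -0.0681  0.012 ]
chute_back_left [417. 251.] 0.58 [0.474 0.    0.012]
chute_back_right [478. 263.] 0.85 [ 0.4443 -0.147   0.012 ]
[ 0.49282945 -0.18186581 -0.00662451] [-0.24596127 -0.73084069 -0.02504198]
```

View pics/top3.png

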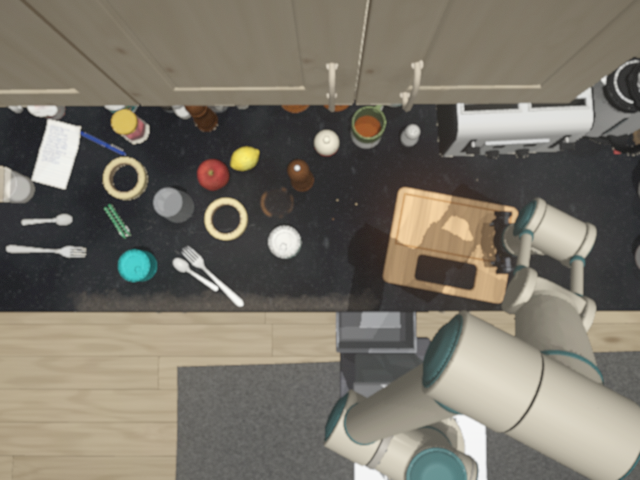

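The top picture shows the fingers at (505,243), above the board's right part. The board hasn't moved and there is no force, so the open tips are still above 12 mm. I go back out and lower until they touch.

Emit:
arm_command --increments '[[1, [0, 0, 0.01], 0], [1, [0, -0.035, 0.01], 0], [1, [0, -0.07, 0.01], 0], [1, [0, -0.1, 0.01], 0], [1, [0, -0.1, 0], 0], [1, [0, -0.1, -0.003], 0], [1, [0, -0.1, -0.005], 0], [1, [0, -0.1, -0.005], 0]]'

```text
time: 9.52
tcp_pos: [0.4917, -0.2802, -0.0121]
eef_rot: [[-0.001, 1.0, -0.002], [1.0, 0.001, 0.002], [0.002, -0.002, -1.0]]
wrist_force: [0.0, 1.2, 0.8]
opening: 0.0853
grip_force: 0.0
```

Emit:
arm_command --increments '[[1, [0, 0, -0.002], 0], [1, [0, 0, -0.002], 0]]'

```text
time: 9.68
tcp_pos: [0.4925, -0.2805, -0.0137]
eef_rot: [[-0.002, 1.0, -0.0], [1.0, 0.002, 0.0], [0.0, -0.0, -1.0]]
wrist_force: [-0.0, 0.6, 0.2]
opening: 0.0854
grip_force: 0.0
```

Emit:
arm_command --increments '[[1, [0, 0, -0.002], 0], [1, [0, 0, -0.002], 0]]'

```text
time: 9.85
tcp_pos: [0.4926, -0.281, -0.0157]
eef_rot: [[-0.002, 1.0, -0.0], [1.0, 0.002, 0.0], [0.0, -0.0, -1.0]]
wrist_force: [-0.4, -0.8, -0.4]
opening: 0.0855
grip_force: 0.0
```

Emit:
arm_command --increments '[[1, [0, 0, -0.002], 0], [1, [0, 0, -0.002], 0]]'

```text
time: 10.02
tcp_pos: [0.4926, -0.2813, -0.0179]
eef_rot: [[-0.001, 1.0, -0.0], [1.0, 0.001, 0.0], [0.0, -0.0, -1.0]]
wrist_force: [0.3, 0.5, 0.4]
opening: 0.0855
grip_force: 0.0
```

Run:
```python
from h import *
s=readout.observe();print(s["tcp_pos"],s["wrist_force"])
p=read_camera("wrist");print(p["xyz"])
q=read_camera("side")
a=q["color"][310:400,310:430,::-1]
cv2.imwrite("pics/crop4.png",cv2.resize(a,None,fx=6,fy=6,interpolation=cv2.INTER_CUBIC))
for z in(0,.01,.02):print([((proj(q,[.4925+dx,-.281,z])-[310,310])*6).round() for dx in(-.05,.05)])
```

```text
[ 0.49256153 -0.28130986 -0.01786399] [0.29102193 0.54334115 0.35149914]
[ 0.49215708 -0.20988034  0.15238896]
[array([204., 278.]), array([487., 234.])]
[array([204., 252.]), array([487., 209.])]
[array([204., 226.]), array([488., 183.])]
```

View pics/crop4.png

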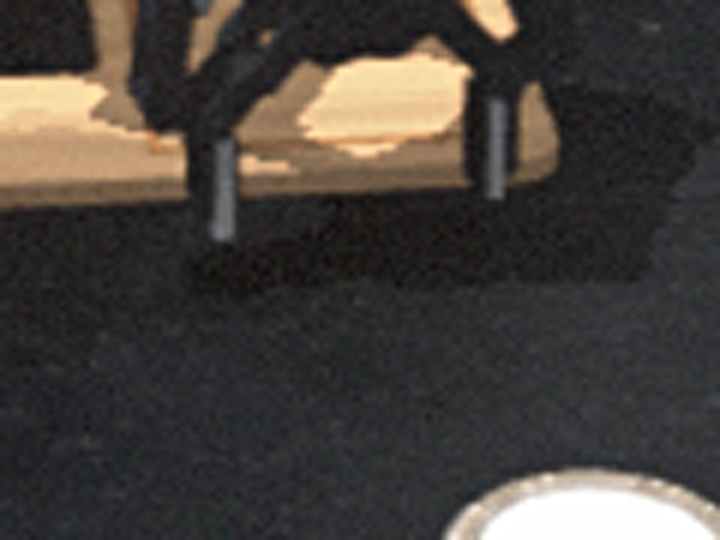

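The crop shows the tips at (222,243) and (495,200). Those rows match z ≈ 0.012 in my projection, so the open tips sit well behind the TCP. I keep lowering in small steps.

Emit:
arm_command --increments '[[1, [0, 0, -0.002], 0], [1, [0, 0, -0.004], 0], [1, [0, 0, -0.004], 0]]'

```text
time: 10.37
tcp_pos: [0.4923, -0.2814, -0.0221]
eef_rot: [[-0.001, 1.0, -0.001], [1.0, 0.001, 0.0], [0.0, -0.001, -1.0]]
wrist_force: [-0.8, 0.1, -0.1]
opening: 0.0854
grip_force: 0.0
```

Emit:
arm_command --increments '[[1, [0, 0, -0.001], 0], [1, [0, 0, -0.002], 0], [1, [0, 0, -0.002], 0]]'

```text
time: 10.62
tcp_pos: [0.4925, -0.2815, -0.0239]
eef_rot: [[-0.001, 1.0, -0.0], [1.0, 0.001, 0.0], [0.0, -0.0, -1.0]]
wrist_force: [-0.6, -0.1, 0.1]
opening: 0.0854
grip_force: 0.0
```

Emit:
arm_command --increments '[[1, [0, 0, -0.001], 0], [1, [0, 0, -0.002], 0], [1, [0, 0, -0.002], 0]]'

```text
time: 10.87
tcp_pos: [0.4925, -0.2815, -0.0259]
eef_rot: [[-0.001, 1.0, -0.0], [1.0, 0.001, 0.0], [0.0, -0.0, -1.0]]
wrist_force: [-0.0, 0.7, -0.2]
opening: 0.0854
grip_force: 0.0
```

Emit:
arm_command --increments '[[1, [0, 0.008, 0], 0], [1, [0, 0.014, 0], 0], [1, [0, 0.019, 0], 0], [1, [0, 0.024, 0], 0], [1, [0, 0.029, 0], 0], [1, [0, 0.034, 0], 0], [1, [0, 0.039, 0], 0], [1, [0, 0.044, 0], 0], [1, [0, 0.049, 0], 0], [1, [0, 0.054, 0], 0], [1, [0, 0.059, 0], 0]]'

```text
time: 11.78
tcp_pos: [0.4926, -0.2221, -0.0257]
eef_rot: [[-0.001, 1.0, 0.0], [1.0, 0.001, -0.0], [-0.0, 0.0, -1.0]]
wrist_force: [0.3, 0.2, 0.1]
opening: 0.0851
grip_force: 0.0
```

Run:
```python
from h import *
p=read_camera("top");board(p)
s=readout.observe();print(s["tcp_pos"],s["wrist_force"])
```

```text
rect [491.8 -80.7] [304.1 245.7] 79.21
chute [446. 270.] 0.97 [ 0.4273 -0.07    0.012 ]
chute_back_left [417. 257.] 0.68 [0.4609 0.0012 0.012 ]
chute_back_right [479. 263.] 0.65 [ 0.4455 -0.1517  0.012 ]
[ 0.49273941 -0.2225443  -0.02562911] [ 0.06066098 -0.62692726 -0.63437558]
```

The board still hasn't moved and there is no force. I'll put the side, wrist and top views in one sheet, with markers at the TCP's projected position.

Run:
```python
from h import *
s=readout.observe();T=s["tcp_pos"]
out=np.zeros((600,800,3),np.uint8)
def put(c,r0,r1,c0,c1,f,oy,ox):
    p=read_camera(c);a=cv2.resize(p["color"][r0:r1,c0:c1,::-1],None,fx=f,fy=f,interpolation=cv2.INTER_CUBIC)
    for X,col in((T,(0,0,255)),([T[0],T[1],0],(0,255,0)),([T[0]-.05,T[1],0],(255,0,0)),([T[0]+.05,T[1],0],(255,0,0)),([T[0],T[1],.03],(0,255,255))):
        q=(proj(p,X)-[c0,r0])*f;
        if 0<q[0]<a.shape[1] and 0<q[1]<a.shape[0]:cv2.circle(a,(int(q[0]),int(q[1])),2,col,-1)
    out[oy:oy+a.shape[0],ox:ox+a.shape[1]]=a
put("side",280,380,270,400,3,0,0)
put("top",170,310,380,520,2.1,0,400)
put("wrist",0,480,0,640,.62,300,0)
put("side",310,360,320,390,5.5,300,405)
cv2.imwrite("pics/sheet.png",out);print(T)
```

```text
[ 0.49273941 -0.2225443  -0.02562911]
```

View pics/sheet.png

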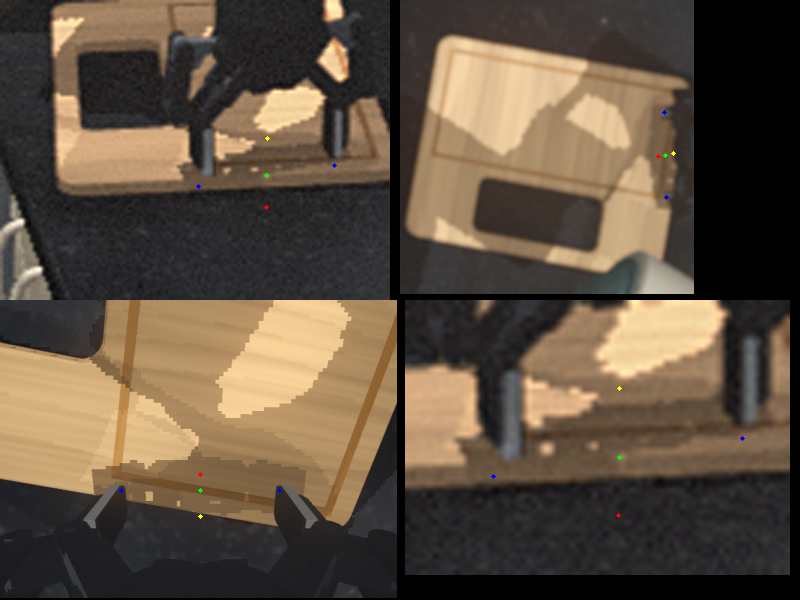

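The sheet shows the tips at (510,458) and (748,422) in the lower-right view. They are just above the board's top and cast their shadow on it, so they stand about 13 mm up. They have to go roughly 7 mm lower, so I go back out and lower step by step.

Emit:
arm_command --increments '[[1, [0, 0, 0.008], 0], [1, [0, -0.03, 0.008], 0], [1, [0, -0.06, 0.008], 0], [1, [0, -0.06, 0], 0], [1, [0, -0.06, -0.003], 0], [1, [0, -0.06, -0.003], 0]]'

```text
time: 12.68
tcp_pos: [0.4915, -0.2819, -0.0294]
eef_rot: [[-0.0, 1.0, -0.002], [1.0, 0.0, 0.002], [0.002, -0.002, -1.0]]
wrist_force: [-0.9, 0.4, -0.2]
opening: 0.0854
grip_force: 0.0
```

Emit:
arm_command --increments '[[1, [0, 0, -0.001], 0], [1, [0, 0, -0.002], 0], [1, [0, 0, -0.002], 0]]'

```text
time: 12.93
tcp_pos: [0.4924, -0.2817, -0.0307]
eef_rot: [[-0.002, 1.0, -0.0], [1.0, 0.002, 0.0], [0.0, -0.0, -1.0]]
wrist_force: [-0.4, -0.0, -0.1]
opening: 0.0855
grip_force: 0.0
```

Emit:
arm_command --increments '[[1, [0, 0, -0.001], 0], [1, [0, 0, -0.002], 0], [1, [0, 0, -0.002], 0]]'

```text
time: 13.18
tcp_pos: [0.4926, -0.2823, -0.0327]
eef_rot: [[-0.001, 1.0, -0.0], [1.0, 0.001, 0.0], [0.0, -0.0, -1.0]]
wrist_force: [0.3, -0.6, 0.7]
opening: 0.0853
grip_force: 0.0
```

Emit:
arm_command --increments '[[1, [0, 0, -0.001], 0], [1, [0, 0, -0.002], 0], [1, [0, 0, -0.002], 0]]'

```text
time: 13.43
tcp_pos: [0.4925, -0.2825, -0.0349]
eef_rot: [[-0.001, 1.0, -0.0], [1.0, 0.001, 0.0], [0.0, -0.0, -1.0]]
wrist_force: [0.5, 0.6, 0.8]
opening: 0.0858
grip_force: 0.0
```

Emit:
arm_command --increments '[[1, [0, 0.01, 0], 0], [1, [0, 0.016, 0], 0], [1, [0, 0.021, 0], 0], [1, [0, 0.026, 0], 0], [1, [0, 0.031, 0], 0], [1, [0, 0.036, 0], 0], [1, [0, 0.041, 0], 0], [1, [0, 0.046, 0], 0], [1, [0, 0.051, 0], 0], [1, [0, 0.056, 0], 0], [1, [0, 0.061, 0], 0]]'

```text
time: 14.35
tcp_pos: [0.4928, -0.2214, -0.0346]
eef_rot: [[-0.001, 1.0, 0.001], [1.0, 0.001, -0.0], [-0.0, 0.001, -1.0]]
wrist_force: [-0.0, -3.6, -0.3]
opening: 0.0857
grip_force: 1.5
```

Run:
```python
from h import *
p=read_camera("top");board(p)
s=readout.observe();print(s["tcp_pos"],s["wrist_force"])
```

```text
rect [486.6 -50.8] [305.1 245.7] 81.16
chute [436. 272.] 0.62 [ 0.4229 -0.0456  0.012 ]
chute_back_left [406. 258.] 0.82 [0.4572 0.0273 0.012 ]
chute_back_right [466. 266.] 0.96 [ 0.4385 -0.1182  0.012 ]
[ 0.49202224 -0.22055829 -0.03474827] [ 0.39873605 -0.58656    -0.4416799 ]
```

Contact now: -3.6 N, and the board has moved 30 mm and is turning square. I keep pushing.

Emit:
arm_command --increments '[[1, [0, 0.007, 0], 0], [1, [0, 0.014, 0], 0], [1, [0, 0.021, 0], 0], [1, [0, 0.028, 0], 0], [1, [0, 0.035, 0], 0], [1, [0, 0.042, 0], 0], [1, [0, 0.049, 0], 0], [1, [0, 0.056, 0], 0], [1, [0, 0.063, 0], 0], [1, [0, 0.07, 0], 0], [1, [0, 0.077, 0], 0], [1, [0, 0.084, 0], 0], [1, [0, 0.091, 0], 0], [1, [0, 0.098, 0], 0], [1, [0, 0.105, 0], 0], [1, [0, 0.111, 0], 0], [1, [0, 0.116, 0], 0], [1, [0, 0.12, 0], 0], [1, [0, 0.12, 0], 0]]'

```text
time: 16.13
tcp_pos: [0.4922, -0.1004, -0.0347]
eef_rot: [[-0.002, 1.0, -0.001], [1.0, 0.002, 0.001], [0.001, -0.001, -1.0]]
wrist_force: [0.1, -0.7, -0.4]
opening: 0.0851
grip_force: 0.0
```

Run:
```python
from h import *
p=read_camera("top");save(p,"top5");board(p)
p=read_camera("side");board_l=[(l,onz(p,d["at"],.012)) for l in("chute","chute_back_left","chute_back_right") for d in tip_of(l,p)[:1]];print(board_l)
s=readout.observe();print(s["tcp_pos"],s["wrist_force"],s["joint_pos"].round(1))
```

```text
rect [462.3  59.7] [302.6 244.4] 89.94
chute [395. 284.] 0.87 [0.3932 0.0556 0.012 ]
chute_back_left [363. 270.] 0.94 [0.4294 0.1347 0.012 ]
chute_back_right [211. 276.] 0.73 [0.4156 0.5091 0.012 ]
[('chute', array([0.3987, 0.0613, 0.012 ])), ('chute_back_left', array([0.4275, 0.135 , 0.012 ])), ('chute_back_right', array([ 0.4208, -0.0326,  0.012 ]))]
[ 0.4924914  -0.10162752 -0.03469001] [-0.3667707  -0.90801832  0.03027869] [-19.6  24.5 113.5   0.   42.1 -19.6]
```

The board is square, with its centre at (0.462, 0.060). The contact offset is 11 mm, which fits the pad width. It needs +38 mm more in y. After that I back off, rise a little, cross over the board, turn 90° and go behind it, keeping clear of the toaster and mill.

Emit:
arm_command --increments '[[1, [0, 0.006, 0], 0], [1, [0, 0.013, 0], 0], [1, [0, 0.02, 0], 0], [1, [0, 0.027, 0], 0], [1, [0, 0.032, 0], 0], [1, [0, 0.036, 0], 0], [1, [0, 0.038, 0], 0], [1, [0, 0.038, 0], 0], [1, [0, 0.02, 0], 0], [1, [0, 0.0, 0], 0], [1, [0, 0.0, 0.04], 0], [1, [0, 0.0, 0.08], 0], [1, [0, 0.0, 0.08], 0]]'

```text
time: 17.62
tcp_pos: [0.4973, -0.1029, 0.0512]
eef_rot: [[0.001, 1.0, 0.011], [1.0, -0.001, -0.002], [-0.002, 0.011, -1.0]]
wrist_force: [1.4, -0.8, 0.4]
opening: 0.0854
grip_force: 0.0
```

Emit:
arm_command --increments '[[1, [0, 0.035, 0], 7], [1, [0, 0.07, 0], 14], [1, [0, 0.105, 0], 21], [1, [0, 0.14, 0], 28], [1, [0, 0.17, 0], 35], [1, [0, 0.2, 0], 42], [1, [0, 0.2, 0], 49], [1, [0, 0.2, 0], 56], [1, [0, 0.2, 0], 63], [1, [0, 0.2, 0], 70], [1, [0, 0.2, 0], 77], [1, [0, 0.2, 0], 84], [1, [0, 0.2, 0], 90], [1, [0, 0.2, 0], 90]]'

```text
time: 18.78
tcp_pos: [0.4919, 0.099, 0.0452]
eef_rot: [[-1.0, -0.002, -0.001], [-0.002, 1.0, 0.001], [0.001, 0.001, -1.0]]
wrist_force: [-1.0, -0.7, 0.8]
opening: 0.0855
grip_force: 0.0
```

Run:
```python
from h import *
p=read_camera("top");board(p)
p=read_camera("side");print([(l,onz(p,d["at"],.012)) for l in("chute","chute_back_left","chute_back_right") for d in tip_of(l,p)[:1]])
s=readout.observe();print(s["tcp_pos"],s["wrist_force"],s["joint_pos"].round(1))
```

```text
rect [461.4 176.8] [242.3 127.7] 0.0
chute [379. 284.] 0.68 [0.3945 0.0954 0.012 ]
chute_back_left [348. 271.] 0.89 [0.426  0.1714 0.012 ]
chute_back_right [407. 270.] 0.82 [0.4282 0.0257 0.012 ]
[('chute', array([0.3989, 0.0897, 0.012 ])), ('chute_back_left', array([0.4347, 0.1845, 0.012 ])), ('chute_back_right', array([0.4232, 0.0211, 0.012 ]))]
[0.49256956 0.09844746 0.04530214] [-0.41415467 -0.12938871 -0.33822723] [  3.4  18.  108.4   0.   53.5 -86.7]
```

The board's centre is now about (0.4615, 0.0975) and square. I move behind its back edge and lower.

Emit:
arm_command --increments '[[1, [0.035, 0, 0], 0], [1, [0.07, 0, 0], 0], [1, [0.105, 0, 0], 0], [1, [0.135, 0, 0], 0], [1, [0.135, 0, 0], 0], [1, [0.135, 0, -0.03], 0], [1, [0.135, 0, -0.06], 0], [1, [0.135, 0, -0.075], 0], [1, [0.135, 0, -0.079], 0], [1, [0.135, 0, -0.079], 0], [1, [0.135, 0, -0.079], 0]]'

```text
time: 20.1
tcp_pos: [0.6281, 0.0985, -0.033]
eef_rot: [[-1.0, -0.001, 0.001], [-0.001, 1.0, 0.0], [-0.001, 0.0, -1.0]]
wrist_force: [-0.1, 0.4, 0.0]
opening: 0.0853
grip_force: 0.0
```

Run:
```python
from h import *
p=read_camera("top");board(p)
s=readout.observe();print(s["tcp_pos"],s["wrist_force"],s["joint_pos"].round(1))
```

```text
rect [466.2 162.7] [155.4 232.5] 89.91
chute [380. 283.] 0.76 [0.3972 0.0936 0.012 ]
chute_back_left [345. 273.] 0.79 [0.4216 0.1778 0.012 ]
[ 0.62875882  0.09849116 -0.03209953] [ 0.37376138 -0.04524807  0.29271767] [  2.6  32.5  95.8   0.   51.5 -87.4]
```

Emit:
arm_command --increments '[[1, [-0.01, 0, -0.0015], 0], [1, [-0.022, 0, -0.0015], 0], [1, [-0.03, 0, -0.0015], 0], [1, [-0.035, 0, -0.0015], 0], [1, [-0.041, 0, -0.0015], 0], [1, [-0.048, 0, -0.0015], 0], [1, [-0.055, 0, -0.0015], 0], [1, [-0.062, 0, -0.0015], 0], [1, [-0.069, 0, -0.0015], 0], [1, [-0.076, 0, -0.0015], 0], [1, [-0.083, 0, -0.0015], 0], [1, [-0.09, 0, -0.0015], 0], [1, [-0.097, 0, -0.0015], 0], [1, [-0.104, 0, -0.0015], 0], [1, [-0.111, 0, -0.0015], 0], [1, [-0.118, 0, -0.0015], 0], [1, [-0.123, 0, -0.0015], 0], [1, [-0.127, 0, -0.0015], 0], [1, [-0.13, 0, -0.0015], 0], [1, [-0.13, 0, -0.0015], 0]]'

```text
time: 21.97
tcp_pos: [0.498, 0.0985, -0.0345]
eef_rot: [[-1.0, -0.001, 0.002], [-0.001, 1.0, 0.0], [-0.002, 0.0, -1.0]]
wrist_force: [4.2, -0.2, 3.1]
opening: 0.0858
grip_force: 2.1
```

Run:
```python
from h import *
p=read_camera("top");save(p,"top7");board(p)
p=read_camera("side");print([(l,onz(p,d["at"],.012)) for l in("chute","chute_back_left","chute_back_right") for d in tip_of(l,p)[:1]])
s=readout.observe();print(s["tcp_pos"],s["wrist_force"],s["joint_pos"].round(1))
```

```text
rect [368.  158.9] [163.7 239.8] 90.0
chute [379. 323.] 0.73 [0.2979 0.0963 0.012 ]
chute_back_left [347. 313.] 0.76 [0.3228 0.1749 0.012 ]
[('chute', array([0.308 , 0.0795, 0.012 ])), ('chute_back_left', array([0.3281, 0.1578, 0.012 ])), ('chute_back_right', array([0.3281, 0.0214, 0.012 ]))]
[ 0.49792486  0.09840677 -0.03516001] [ 4.12187651 -0.23997937  3.72011539] [  3.3  24.8 112.9   0.   42.3 -86.7]
```

Emit:
arm_command --increments '[[1, [-0.005, 0, 0], 0], [1, [-0.01, 0, 0], 0], [1, [-0.014, 0, 0], 0], [1, [-0.017, 0, 0], 0], [1, [-0.019, 0, 0], 0], [1, [-0.02, 0, 0], 0], [1, [-0.02, 0, 0], 0], [1, [-0.01, 0, 0], 0], [1, [0.015, 0, 0], 0], [1, [0.03, 0, 0], 0], [1, [0.03, 0, 0.04], 0], [1, [0.03, 0, 0.08], 0], [1, [0.05, 0, 0.12], 0], [1, [0.07, 0, 0.15], 0], [1, [0.07, 0, 0.15], 0]]'

```text
time: 23.62
tcp_pos: [0.5746, 0.0985, 0.1209]
eef_rot: [[-1.0, -0.001, 0.012], [-0.001, 1.0, 0.001], [-0.012, 0.001, -1.0]]
wrist_force: [1.3, 0.2, 0.7]
opening: 0.0855
grip_force: 0.0
```

Run:
```python
from h import *
p=read_camera("top");save(p,"top8");board(p)
q=read_camera("side");print([(l,onz(q,d["at"],.012)) for l in("chute","chute_back_left","chute_back_right") for d in tip_of(l,q)[:1]])
for d in tip_of("tin",p)[:2]:print("tin",onz(p,d["at"],0))
s=readout.observe();print(s["tcp_pos"],s["wrist_force"])
a=cv2.resize(p["color"][200:360,250:450,::-1],None,fx=2,fy=2,interpolation=cv2.INTER_CUBIC)
b=cv2.resize(q["color"][220:380,200:400,::-1],None,fx=2,fy=2,interpolation=cv2.INTER_CUBIC)
cv2.imwrite("pics/sheet2.png",np.hstack([a,b]))
```

```text
rect [358.  163.4] [154.4 220. ] 89.91
chute [379. 329.] 0.76 [0.2836 0.0954 0.012 ]
chute_back_left [348. 319.] 0.9 [0.3086 0.1723 0.012 ]
[('chute', array([0.2867, 0.0926, 0.012 ])), ('chute_back_left', array([0.3133, 0.1617, 0.012 ])), ('chute_back_right', array([0.3124, 0.0198, 0.012 ]))]
tin [0.4406 0.6818 0.    ]
tin [0.488  0.3318 0.    ]
[0.56606697 0.09833672 0.11341243] [-0.86010655  0.43771871  0.29964336]
```

View pics/sheet2.png

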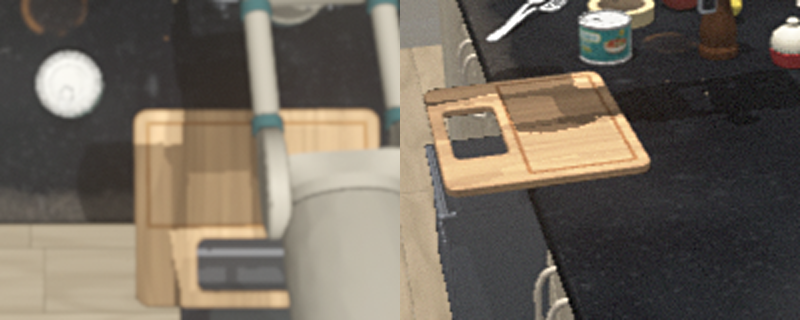

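The sheet shows the board square to the edge, with only the grey caddy visible through the chute at (240,265). The tin is at (70,84), clear to the left.

| Chute side | Position (m) | Mouth limit (m) |
|---|---|---|
| Front to back (x) | 0.245 to 0.311 | 0.229 to 0.325 |
| Right to left (y) | 0.022 to 0.172 | 0.002 to 0.194 |

The gripper is free of everything, so I hand in.

```bash
python3 -c "
from h import *
print(ticket.finish_job())"
```

```text
the job is handed in; nothing more can be done
None
```

The job is handed in with no verdict returned: by my last measurements the tin stands clear to the left at y ≈ 0.33, and the board is square to the edge with its chute wholly over the caddy's mouth.

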